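Find the full jar in the vet truck's storage bin

ROBOT

A 7-joint arm with a two-finger parallel gripper is mounted at the origin on the work surface. World frame = base frame: x ahead of the robot, y to its left, z up, the work surface at z = 0. Lengths are in mm, angles in rad, forces in N, time in s.
With the tool pointing down it reaches from about 400 to 900 mm from the base axis. Payload 5.5 kg.
Tool frame: the origin (TCP) lies midway between the tips of the shut fingers; the grasp point (between the pads) lies robot.pinch_z behind it (robot.pinch_z is the distance from the TCP to the grasp point, in mm); z points along the fingers, y is the line along which they close (so a half turn about z gives the same grasp; the last joint's range is limited). The gripper opens to 92 mm and grips with 3 to 60 N. Pads are 19 mm wide; open, the fingers measure 130 mm over their backs; the gripper's body (75 mm by 190 mm) begins 47 mm behind the grasp point.
Start: joints at [-0.964, 0.501, -0.427, 1.55, 0.221, 1.138, -0.21], TCP at [219.056, 611.976, 226.729] pointing down, gripper open.
Joint ranges: [-2.88, 2.88], [-0.31, 2.03], [-1.54, 1.56], [0.2, 2.42], [-1.41, 4.55], [0.19, 2.02], [-2.57, 2.57]. Speed limits (rad/s): [2.57, 2.57, 3.14, 3.14, 3.14, 3.14, 3.14].

INTERFACE

Orientations are given as [roll, pitch, yaw] about the fixed x, y, z axes, in that order (R = Rz(yaw) Ry(pitch) Rx(roll)).
In Python, from rig import robot gives the robot as it stands.
- The arm moves only by the shell command python3 -m pendant 'ROWS' [OPENING] [FORCE]. ROWS is JSON, one flat list of numbers, 4 for each row, row after row: the shift along the world's x, y, z in mm, then the turn about the world's z in rad. In form: [x, y, z, roll, x, y, z, roll, ...]. A call has 1 to 10 rows; each row is the pose to reach, as a shift and turn from the pose commanded when the call began; what a row does not reach only later rows make up. A row lasts 1/12 s, in which the tool goes at most 41.7 mm and 7.16 degrees, less where a joint would pass 70% of its speed; a pose out of reach is approached as far as the arm can. A call with a gripper value outside its range is refused whole. OPENING is the finger opening in mm, from 0 to 91.8, set as the call begins (- or left out, the last holds). The fingers move at their own pace and stop on an object; FORCE is the grip in N (left out, the last holds). Time passes only in rows, so rows that repeat a pose let the fingers close. It gives the time, the measured TCP pose, the force, the opening and the grip force at its end, in the units of the state.
- robot.state(): the state, without advancing time (a new reading comes with each control period).
- robot.snapshot(name): name is "scene" or "top" or "wrist"; returns a dict with "img" (400x640x3 uint8, red, green, blue), "depth" (400x640 float32, mm along the optical axis (not along the pixel's ray), 0 where there is no reading), "fovy" (degrees; the focal length in pixels is half the picture's height over the tangent of half this angle, whatever the lens; pixels are square), "cx", "cy" (the principal point, pixels), "dist" ([k1, k2, p1, p2, k3] as OpenCV has them; the pictures are not rectified), "R" (3x3) and "t" (3): a world point X has camera coordinates R X + t; the wrist camera has in their place "hand_eye" (4x4, takes a point from camera to tool coordinates, whose origin is the TCP and whose axes are the flange's). Camera axes: x right, y down, z forward; pixel columns grow to the right and rows downward; lengths in mm; the calibration is good to about 2 mm. A picture is of the moment at which its call begins: read the wrist's pose just before it.
- robot.close_job(): hands the job in; it is judged then, once.
The state is a dict: "time": time; "joint_pos": joint angles; "joint_velocities": joint speeds; "joint_efforts": joint torques, N m; "tool_pos": TCP position; "eef_rot": TCP orientation; "ft_force": force on the tool from outside, world axes, zero at the start; "torque": the same for the moment, N m; "gripper_width": finger opening in mm; "grasp_force": force on a finger pad.
Only numpy, scipy, OpenCV 4.12 (cv2) and the standard library are available. Lean on these libraries where they do the work, as an engineer would, in place of code of your own. Each camera call takes 0.05 s, during which the arm holds its last target. There are 200 camera calls.

TASK

First lift the instrument tray off the storage bin by its bow handle and set it down flat in the middle of the black rubber mat. Then heft the three identical brown jars in the bin one at a time, lifting each a few centimetres and setting the lighter ones back down upright in the bin without dropping them, to find the heaviest. Finish while still holding that heaviest jar up, upright and still, with its underside at least 5 cm above the bin's rim; leave everything else where it is.

Things in the scene. Friction and masses are not known exactly. Their poses are not given: they have to be found in the camera images.
- bin: white fixed open storage bin, outside 228 (x) by 340 (y) by 118 mm high, walls 6 mm, inner floor 6 mm above the table; low clear dividers (4 mm thick, tops 66 mm above the table) make 2 (x) by 3 (y) cells about 106 mm square: three hold the brown jars, three other bottles. Origin: centre of underside, on the table, z up. It stands left or right, turned a little
- mat: flat black rubber mat fixed on the table on the other side from the bin, 290 (x) by 220 (y) by 4 mm thick. Origin: centre of its underside; its top is 4 mm above the origin
- tray: loose steel instrument tray, outside 256 (x) by 170 (y) by 22 mm high, 0.4 kg, its flat underside lying on the bin rim. Origin: centre of underside, z up. A bow handle stands over its middle: a level round bar 10 mm thick, 100 mm long along the tray x axis, centre line 60 mm above the underside. Its instruments are clipped fast
- jar_a: one of three identical-looking closed jars, opaque dark brown plastic, black screw cap: body 62 mm across, 64 mm high; cap 40 mm across, 77 to 102 mm above the underside (the jar's top). Contents do not shift. Each weighs 0.2 to 0.8 kg; one of the three is at least 0.2 kg heavier than both others. Stands upright in a cell on the bin's floor. Origin: centre of underside, z up; yaw meaningless
- jar_b: one of three identical-looking closed jars, opaque dark brown plastic, black screw cap: body 62 mm across, 64 mm high; cap 40 mm across, 77 to 102 mm above the underside (the jar's top). Contents do not shift. Each weighs 0.2 to 0.8 kg; one of the three is at least 0.2 kg heavier than both others. Stands upright in a cell on the bin's floor. Origin: centre of underside, z up; yaw meaningless
- jar_c: one of three identical-looking closed jars, opaque dark brown plastic, black screw cap: body 62 mm across, 64 mm high; cap 40 mm across, 77 to 102 mm above the underside (the jar's top). Contents do not shift. Each weighs 0.2 to 0.8 kg; one of the three is at least 0.2 kg heavier than both others. Stands upright in a cell on the bin's floor. Origin: centre of underside, z up; yaw meaningless
- amber: bystander in the bin: amber glass bottle with an aluminium cap, 60 mm across, 92 mm high. Origin: centre of underside
- vial: bystander in the bin: white bottle with an aluminium cap, 48 mm across, 80 mm high. Origin: centre of underside
- pot: bystander in the bin: low white pot with a blue lid, 68 mm across, 60 mm high. Origin: centre of underside
- carton: bystander at the back of the table: cardboard carton 110 by 170 by 100 mm high. Origin: centre of underside
- bowl: bystander at the back of the table: steel bowl 110 mm across, 50 mm high. Origin: centre of underside
- hoofbrush: bystander at the back of the table: hand brush lying flat. Origin: on its underside
- tape: bystander at the right near the robot: roll of paper tape 90 mm across, 25 mm high. Origin: centre of underside
Mind the look-alikes: they are no part of the job. What is shaped like the jar_b but green is not meant. Leave any red look-alike of the jar_a alone.

How it is judged (in metres and radians):
On the way, in this order (a step that is already met when the one before it is completed fails the run):
1. the tray lies flat and released in the middle of the mat (horizontal distance between tray and mat below 0.06 m and z of tray in the frame of mat below 0.012 m and angle between tray's own z axis and vertical below 0.08 rad and contact force between tray and the fingers below 0.2 N and linear speed of tray below 0.02 m/s), for 0.2 s.
2. a lighter jar is lifted off the bin's floor by the gripper, to compare, while the heaviest (over 5.4 N) stands in the bin (((height (world z) of jar_a above 0.014 m and contact force between jar_a and the fingers above 0.5 N and contact force between jar_b and bin above 5.4 N) or (height (world z) of jar_a above 0.014 m and contact force between jar_a and the fingers above 0.5 N and contact force between jar_c and bin above 5.4 N) or (height (world z) of jar_b above 0.014 m and contact force between jar_b and the fingers above 0.5 N and contact force between jar_a and bin above 5.4 N) or (height (world z) of jar_b above 0.014 m and contact force between jar_b and the fingers above 0.5 N and contact force between jar_c and bin above 5.4 N) or (height (world z) of jar_c above 0.014 m and contact force between jar_c and the fingers above 0.5 N and contact force between jar_a and bin above 5.4 N) or (height (world z) of jar_c above 0.014 m and contact force between jar_c and the fingers above 0.5 N and contact force between jar_b and bin above 5.4 N))), for 0.1 s.
At the end, for the whole second after the job is handed in: Heaviest jar held by the fingers, within 0.3 rad of upright, still, underside above 0.155 m (rim 0.118), off bin and tray; both others (under 5 N each) upright and released on the bin floor; tray flat and released on the mat, centres within 60 mm (horizontal distance between tray and mat below 0.06 m and z of tray in the frame of mat below 0.012 m and angle between tray's own z axis and vertical below 0.08 rad and contact force between tray and the fingers below 0.2 N and ((height (world z) of jar_a above 0.155 m and angle between jar_a's own z axis and vertical below 0.3 rad and linear speed of jar_a below 0.03 m/s and contact force between jar_a and the fingers above 1 N and contact force between jar_a and bin below 0.1 N and contact force between jar_a and tray below 0.1 N and (x of jar_b in the frame of bin between -0.09 and 0.09 m and y of jar_b in the frame of bin between -0.145 and 0.145 m and z of jar_b in the frame of bin below 0.014 m and angle between jar_b's own z axis and vertical below 0.1 rad and linear speed of jar_b below 0.02 m/s and contact force between jar_b and the fingers below 0.2 N and contact force between jar_b and bin between 1.2 and 5 N) and (x of jar_c in the frame of bin between -0.09 and 0.09 m and y of jar_c in the frame of bin between -0.145 and 0.145 m and z of jar_c in the frame of bin below 0.014 m and angle between jar_c's own z axis and vertical below 0.1 rad and linear speed of jar_c below 0.02 m/s and contact force between jar_c and the fingers below 0.2 N and contact force between jar_c and bin between 1.2 and 5 N)) or (height (world z) of jar_b above 0.155 m and angle between jar_b's own z axis and vertical below 0.3 rad and linear speed of jar_b below 0.03 m/s and contact force between jar_b and the fingers above 1 N and contact force between jar_b and bin below 0.1 N and contact force between jar_b and tray below 0.1 N and (x of jar_a in the frame of bin between -0.09 and 0.09 m and y of jar_a in the frame of bin between -0.145 and 0.145 m and z of jar_a in the frame of bin below 0.014 m and angle between jar_a's own z axis and vertical below 0.1 rad and linear speed of jar_a below 0.02 m/s and contact force between jar_a and the fingers below 0.2 N and contact force between jar_a and bin between 1.2 and 5 N) and (x of jar_c in the frame of bin between -0.09 and 0.09 m and y of jar_c in the frame of bin between -0.145 and 0.145 m and z of jar_c in the frame of bin below 0.014 m and angle between jar_c's own z axis and vertical below 0.1 rad and linear speed of jar_c below 0.02 m/s and contact force between jar_c and the fingers below 0.2 N and contact force between jar_c and bin between 1.2 and 5 N)) or (height (world z) of jar_c above 0.155 m and angle between jar_c's own z axis and vertical below 0.3 rad and linear speed of jar_c below 0.03 m/s and contact force between jar_c and the fingers above 1 N and contact force between jar_c and bin below 0.1 N and contact force between jar_c and tray below 0.1 N and (x of jar_a in the frame of bin between -0.09 and 0.09 m and y of jar_a in the frame of bin between -0.145 and 0.145 m and z of jar_a in the frame of bin below 0.014 m and angle between jar_a's own z axis and vertical below 0.1 rad and linear speed of jar_a below 0.02 m/s and contact force between jar_a and the fingers below 0.2 N and contact force between jar_a and bin between 1.2 and 5 N) and (x of jar_b in the frame of bin between -0.09 and 0.09 m and y of jar_b in the frame of bin between -0.145 and 0.145 m and z of jar_b in the frame of bin below 0.014 m and angle between jar_b's own z axis and vertical below 0.1 rad and linear speed of jar_b below 0.02 m/s and contact force between jar_b and the fingers below 0.2 N and contact force between jar_b and bin between 1.2 and 5 N)))); the arm keeps its last pose, push and grip.
It fails at once if a jar is dropped (moves faster than 0.7 m/s out of the grip) or tipped over ((linear speed of jar_a above 0.7 m/s and contact force between jar_a and the fingers below 0.1 N) or angle between any of jar_a, jar_b, jar_c's own z axis and vertical above 0.7 rad or (linear speed of jar_b above 0.7 m/s and contact force between jar_b and the fingers below 0.1 N) or (linear speed of jar_c above 0.7 m/s and contact force between jar_c and the fingers below 0.1 N)).
It fails at once if the tray is dropped (moves faster than 0.7 m/s out of the grip) (linear speed of tray above 0.7 m/s and contact force between tray and the fingers below 0.1 N).
It fails at once if a bystander is moved more than 30 mm or tipped (distance of any of amber, vial, pot, carton, bowl, hoofbrush, tape from where it was at the start of the episode above 0.03 m or angle between any of amber, vial, pot's own z axis and vertical above 0.5 rad).
It also fails if it takes over 72 s, if anything falls off the work surface, if the arm or the gripper's body presses on something with over 40 N, if the wrist force passes 120 N, or if a joint passes its speed limit or range.

## Working session

There is one attempt and no reset: what is moved stays moved. The work goes in short steps, Python scripts to look and compute and a shell command to move; the robot and the scene stay as the last step left them, time stands still between calls to the robot, and variables do not carry over. Pictures are saved under pics/ and viewed, at most 10 in all, crops included, and the job is handed in when it is done.

```bash
ls; mkdir -p pics; cat > h.py <<'E'
import numpy as np, cv2
from rig import robot
def K(s):
    f=200/np.tan(np.radians(s["fovy"])/2); return np.array([[f,0,s["cx"]],[0,f,s["cy"]],[0,0,1.]])
def Rt(s,st=None):
    if "R" in s: return np.array(s["R"]),np.array(s["t"])
    from scipy.spatial.transform import Rotation as Ro
    T=np.eye(4);T[:3,:3]=Ro.from_euler('xyz',st["eef_rot"]).as_matrix();T[:3,3]=st["tool_pos"]
    M=np.linalg.inv(T@np.array(s["hand_eye"])); return M[:3,:3],M[:3,3]
def ray(s,uv,z,st=None):
    R,t=Rt(s,st); p=cv2.undistortPoints(np.array(uv,float).reshape(-1,1,2),K(s),np.array(s["dist"])).reshape(-1,2)
    d=np.c_[p,np.ones(len(p))]@R; c=-R.T@t
    return c+d*((z-c[2])/d[:,2])[:,None]
def cloud(s,st=None):
    R,t=Rt(s,st); v,u=np.mgrid[0:400,0:640]
    p=cv2.undistortPoints(np.c_[u.ravel(),v.ravel()].astype(float).reshape(-1,1,2),K(s),np.array(s["dist"])).reshape(-1,2)
    return ((np.c_[p,np.ones(len(p))]*np.array(s["depth"]).reshape(-1,1)-t)@R).reshape(400,640,3)
def save(s,n): cv2.imwrite("pics/"+n,np.array(s["img"])[:,:,::-1])
E
python3 - <<'E'
from h import *
print(robot.pinch_z, robot.state())
for n in("scene","top"):
    s=robot.snapshot(n); save(s,n+"0.png"); np.save(n+".npy",s,allow_pickle=True); print(n,s["fovy"],s["dist"])
a,b=[cv2.imread(f"pics/{n}0.png") for n in("scene","top")]
cv2.imwrite("pics/both.png",cv2.resize(np.vstack([a,b]),(480,600)))
E
```

```text
pics
18.8 {'time': 0.0, 'joint_pos': array([-0.96381107,  0.50188713, -0.4267877 ,  1.55142487,  0.22084038,
        1.13828154, -0.21031017]), 'joint_velocities': array([ 4.45249187e-04, -2.58708226e-04, -3.69613318e-04, -4.89195818e-05,
       -6.03030892e-04, -3.83958393e-05, -1.40948782e-04]), 'joint_efforts': array([ 5.08501362e-04, -5.66599131e+01, -5.81618607e+00, -2.79115158e+01,
       -6.87030307e-02,  3.10971926e-02,  1.85500180e-04]), 'tool_pos': array([218.90782757, 611.30238204, 225.66386867]), 'eef_rot': array([-3.13965730e+00, -4.55814230e-05,  2.79786092e+00]), 'ft_force': array([-0.67111265,  0.69330414, -0.70464703]), 'torque': array([-0.01371311,  0.03858361, -0.03337945]), 'grasp_force': 0.0, 'gripper_width': 91.70469729983627}
scene 42.34722987306403 [-0.01324416  0.          0.          0.          0.        ]
top 52.514553211949064 [-0.07586083  0.          0.          0.          0.        ]
```

View pics/top0.png

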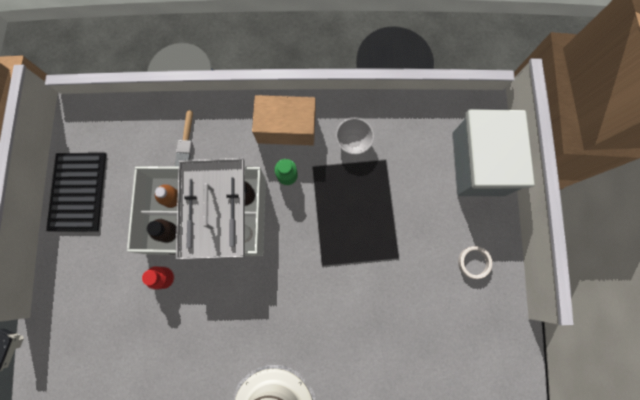

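View pics/scene0.png

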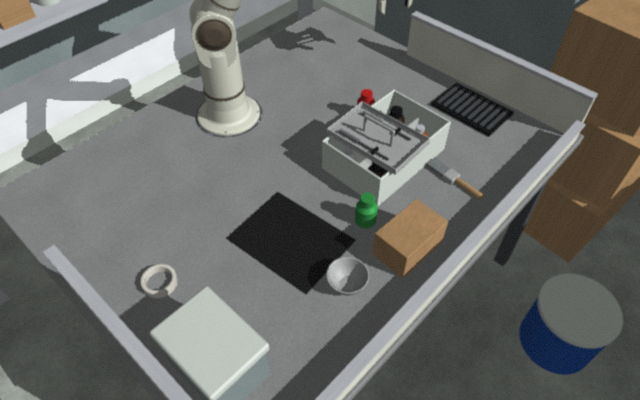

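Arm links are not drawn. In the top view the tray is at (211,208), its handle runs (207,185)–(207,225), and the mat is at (355,212). Brown, black-capped jars are partly visible at (160,230) and (248,193). Could be mistaken for them: green look-alike (286,172), red look-alike (157,277), amber bottle (165,195). None of these is my target; the tray handle comes first.

```bash
python3 - <<'E'
from h import *
s=np.load("top.npy",allow_pickle=True).item(); P=cloud(s); im=np.array(s["img"])
g=im.max(2)
m=((g<45)).astype(np.uint8); m[:, :310]=0;m[:,402:]=0;m[:150]=0;m[275:]=0
m=cv2.morphologyEx(m,cv2.MORPH_OPEN,np.ones((5,5)))
c=max(cv2.findContours(m,0,2)[0],key=cv2.contourArea); Q=ray(s,c[:,0,:],4)[:,:2].astype(np.float32); print("mat",cv2.minAreaRect(Q))
reg=np.zeros(m.shape,bool); reg[150:270,120:270]=1
z=P[...,2]
def rect(k,n): 
    q=P[k][:,:2].astype(np.float32); print(n,len(q),cv2.minAreaRect(q), P[k].mean(0))
h=reg&(z>158)&(z<200); rect(h,"handle")
k=reg&(z>121)&(z<150); 
kk=cv2.morphologyEx(k.astype(np.uint8),cv2.MORPH_OPEN,np.ones((5,5)))>0; rect(kk,"tray")
k=reg&(z>108)&(z<150); rect(k,"bin+tray")
crop=im[140:290,115:305,::-1]; cv2.imwrite("pics/crop.png",cv2.resize(crop,None,fx=4,fy=4,interpolation=2))
E
```

```text
mat ((538.0173950195312, -226.0), (285.1929626464844, 213.1654510498047), 5.361287593841553)
handle 195 ((526.9292602539062, 154.8734588623047), (108.69107818603516, 10.839683532714844), 2.148587942123413) [528.64215694 153.94654162 179.9317583 ]
tray 363 ((496.5602111816406, 154.18658447265625), (138.5684051513672, 126.7437973022461), 1.7490302324295044) [468.8369548  146.47780554 132.31131597]
bin+tray 7416 ((525.3999633789062, 202.36114501953125), (257.81451416015625, 349.7771301269531), 1.9503355026245117) [524.79164115 165.92070042 122.53746524]
```

View pics/crop.png

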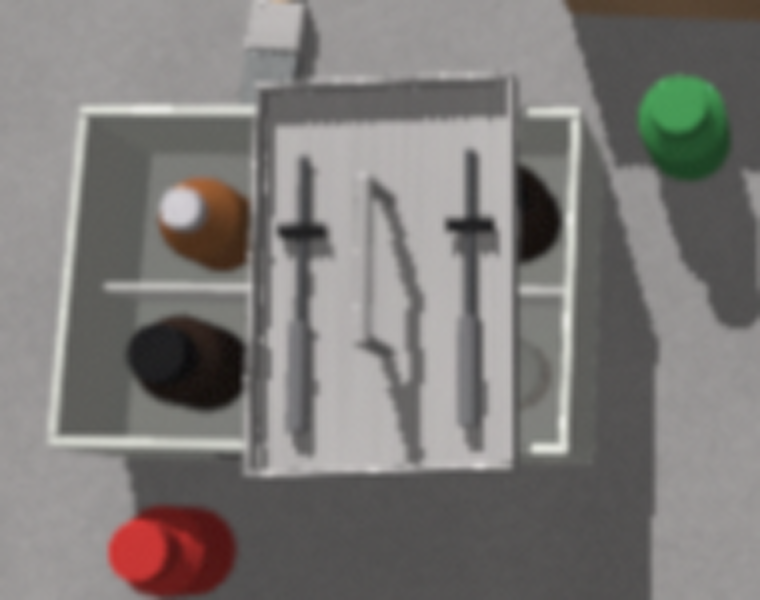

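The crop confirms the choice: the tray handle bar is at about (365,260) in the crop, a jar with a black cap is at (160,350), another brown one at (540,215), with green and red outside the bin. Moving over the handle.

```bash
python3 -m pendant '[22,-33,10,0.03, 44,-66,15,0.06, 66,-98,20,0.1, 88,-130,25,0.14, 110,-163,25,0.18, 132,-195,25,0.22, 154,-228,25,0.26, 176,-261,25,0.3, 198,-293,25,0.34, 220,-326,25,0.38]' 50 20
python3 -m pendant '[22,-33,0,0, 44,-66,0,0, 66,-98,0,0, 80,-120,0,0, 88,-131,0,0, 88,-131,0,0]'
```

```text
time: 0.93
tool_pos: [439.5, 284.1, 251.6]
eef_rot: [-3.141, -0.0, -3.103]
ft_force: [0.8, 1.3, -0.5]
gripper_width: 49.9
grasp_force: 0.0
time: 1.43
tool_pos: [528.6, 151.2, 251.2]
eef_rot: [-3.14, -0.0, -3.111]
ft_force: [-0.3, 0.2, 0.2]
gripper_width: 50.0
grasp_force: 0.0
```

```bash
python3 - <<'E'
from h import *
st=robot.state(); print(st["tool_pos"],st["eef_rot"],st["ft_force"],st["gripper_width"],st["time"])
s=robot.snapshot("wrist"); save(s,"w1.png"); P=cloud(s,st); z=P[...,2]
k=(z>168)&(z<195)&(abs(P[...,0]-527)<90)&(abs(P[...,1]-155)<50)
q=P[k]; print(len(q),cv2.minAreaRect(q[:,:2].astype(np.float32)),q.mean(0),q[:,2].max())
E
```

```text
[528.59800011 151.23812294 251.19317315] [-3.14021684e+00 -3.04284899e-04 -3.11135669e+00] [-0.30241205  0.20394456  0.18791173] 49.99976607631527 1.4333
1837 ((521.7813720703125, 154.81336975097656), (98.58865356445312, 10.00942611694336), 2.428596258163452) [518.44271699 154.57569233 181.77076951] 184.8421894658072
```

View pics/w1.png

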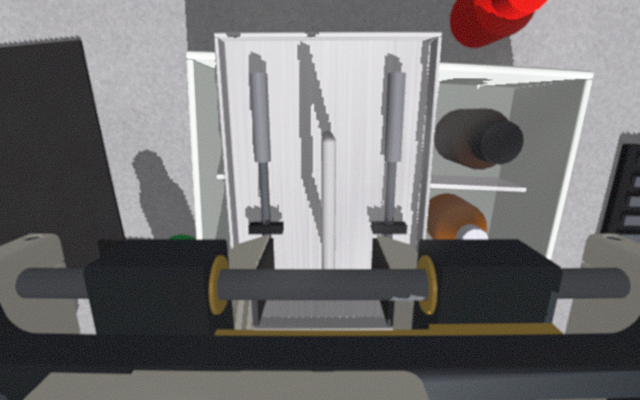

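The wrist view shows the bar at (328,135)–(328,270), centred between the fingers. Descending.

```bash
python3 -m pendant '[-2,0,-35,0, -2,0,-65,0, -2,0,-85,0, -2,0,-93,0, -2,0,-93,0, -2,0,-93,0]'
python3 -m pendant '[0,0,0,0, 0,0,0,0, 0,0,0,0, 0,0,0,0, 0,0,0,0, 0,0,0,0]' 0 45
```

```text
time: 1.98
tool_pos: [524.6, 156.9, 159.2]
eef_rot: [3.141, -0.0, -3.103]
ft_force: [-0.5, 0.8, 1.6]
gripper_width: 49.8
grasp_force: 0.0
time: 2.48
tool_pos: [525.2, 154.9, 159.1]
eef_rot: [3.142, 0.0, -3.106]
ft_force: [0.5, -0.4, 1.1]
gripper_width: 14.5
grasp_force: 0.0
```

```bash
python3 -m pendant '[0,0,0,0, 0,0,0,0, 0,0,0,0, 0,0,0,0]'
python3 -m pendant '[0,0,5,0, 0,0,12,0, 0,0,25,0, 0,0,45,0, 0,0,70,0, 0,0,90,0, 0,0,100,0, 0,0,100,0]'
```

```text
time: 2.82
tool_pos: [525.1, 155.0, 158.9]
eef_rot: [3.142, 0.0, -3.105]
ft_force: [-0.7, -0.2, 3.1]
gripper_width: 8.5
grasp_force: 45.0
time: 3.48
tool_pos: [526.4, 155.5, 261.3]
eef_rot: [3.141, 0.004, -3.105]
ft_force: [0.5, 0.3, -3.4]
gripper_width: 8.4
grasp_force: 45.0
```

```bash
python3 -m pendant '[0,-6,0,0, 0,-18,0,0.005, 1,-36,0,0.01, 2,-58,0,0.015, 3,-82,0,0.02, 4,-106,0,0.025, 4,-130,0,0.03, 5,-154,0,0.035, 5,-178,0,0.04, 6,-202,0,0.045]'
python3 -m pendant '[1,-24,0,0.005, 2,-48,0,0.01, 3,-72,0,0.012, 4,-96,0,0.012, 5,-120,0,0.012, 6,-142,0,0.012, 6,-160,0,0.012, 6,-172,0,0.012, 6,-178,0,0.012, 6,-179,0,0.012]'
```

```text
time: 4.32
tool_pos: [529.2, -48.8, 256.5]
eef_rot: [3.141, -0.004, -3.06]
ft_force: [0.7, -0.4, -4.1]
gripper_width: 8.8
grasp_force: 45.0
time: 5.15
tool_pos: [536.0, -227.2, 257.4]
eef_rot: [3.141, -0.002, -3.05]
ft_force: [-1.3, 0.0, -3.9]
gripper_width: 8.5
grasp_force: 45.0
```

```bash
python3 -m pendant '[0,0,-10,0, 0,0,-30,0, 0,0,-55,0, 0,0,-80,0, 0,0,-105,0, 0,0,-130,0, 0,0,-155,0, 0,0,-175,0, 0,0,-185,0, 0,0,-190,0]'
python3 - <<'E'
from h import *
s=robot.snapshot("scene"); save(s,"s2.png")
E
```

```text
time: 5.98
tool_pos: [535.8, -223.7, 66.4]
eef_rot: [3.139, -0.003, -3.046]
ft_force: [-0.6, -0.3, -4.4]
gripper_width: 8.7
grasp_force: 45.0
```

View pics/s2.png

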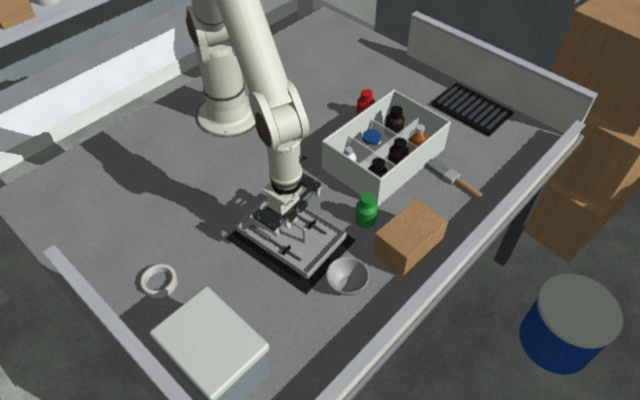

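The tray hangs level over the mat at (295,235). The bin is now open, with black caps at (395,112), (400,147) and (378,163). Lowering the last 2 cm.

```bash
python3 -m pendant '[0,0,-5,0, 0,0,-10,0, 0,0,-14,0, 0,0,-18,0, 0,0,-20,0, 0,0,-22,0, 0,0,-22,0]'
```

```text
time: 6.62
tool_pos: [536.9, -226.0, 46.5]
eef_rot: [3.141, -0.0, -3.048]
ft_force: [-0.3, 0.9, -3.3]
gripper_width: 8.8
grasp_force: 45.0
```

```bash
python3 -m pendant '[0,0,-1,0, 0,0,-2,0, 0,0,-3,0, 0,0,-3,0]'
```

```text
time: 6.95
tool_pos: [537.4, -226.6, 45.4]
eef_rot: [-3.141, 0.001, -3.049]
ft_force: [-4.5, 0.6, 7.9]
gripper_width: 8.3
grasp_force: 45.0
```

Contact. Release and rise, then measure the caps.

```bash
python3 -m pendant '[0,0,0,0, 0,0,0,0, 0,0,0,0, 0,0,0,0, 0,0,0,0, 0,0,0,0]' 50 20
python3 -m pendant '[0,0,10,0, 0,0,40,0, 0,0,80,0, 0,0,120,0, 0,0,160,0, 0,0,200,0, 0,0,200,0]'
python3 - <<'E'
from h import *
s=robot.snapshot("top"); save(s,"t3.png"); np.save("top3.npy",s,allow_pickle=True)
im=np.array(s["img"]); cv2.imwrite("pics/t3c.png",cv2.resize(im[140:280,115:415,::-1],(800,373)))
P=cloud(s); z=P[...,2]; reg=np.zeros(z.shape,bool); reg[160:260,122:268]=1
k=reg&(z>112)&(z<125); print("bin",cv2.minAreaRect(P[k][:,:2].astype(np.float32)))
m=(reg&(im.max(2)<50)&(z>95)&(z<118)).astype(np.uint8)
n,l,stt,c=cv2.connectedComponentsWithStats(m)
for i in range(1,n):
    if stt[i,4]>15: q=P[l==i]; print(stt[i],c[i],ray(s,c[i],108),q.mean(0),np.ptp(q,0))
t=(z>15)&(z<40); t[:,:310]=0;t[:,402:]=0;t[:140]=0;t[275:]=0
print("tray",cv2.minAreaRect(P[t][:,:2].astype(np.float32)))
E
```

```text
time: 7.45
tool_pos: [537.1, -226.0, 43.6]
eef_rot: [3.142, -0.0, -3.048]
ft_force: [-0.5, 0.4, 0.3]
gripper_width: 43.7
grasp_force: 0.0
time: 8.03
tool_pos: [541.9, -227.8, 253.8]
eef_rot: [-3.135, 0.014, -3.048]
ft_force: [0.6, 0.4, 0.7]
gripper_width: 50.0
grasp_force: 0.0
bin ((526.746826171875, 202.7267608642578), (341.830322265625, 227.856689453125), 89.47824096679688)
[231 181  16  15 175] [238.54285714 188.2       ] [[582.92777868  87.51346662 108.        ]] [583.11782953  87.67744671 107.17699718] [36.60350367 39.22605981 17.77913694]
[190 184  15  15 164] [197.15243902 190.6097561 ] [[576.96015958 198.11752489 108.        ]] [577.23294651 198.4858748  106.80254369] [36.71082999 36.01994948 16.91800866]
[147 221  16  15 193] [154.62176166 228.10362694] [[476.8957701  306.38446487 108.        ]] [477.09105834 307.00277657 106.50325554] [37.560682   39.65044879 16.53334919]
tray ((620.0516967773438, -180.3336639404297), (264.1322021484375, 114.57785034179688), 10.607129096984863)
```

View pics/t3c.png

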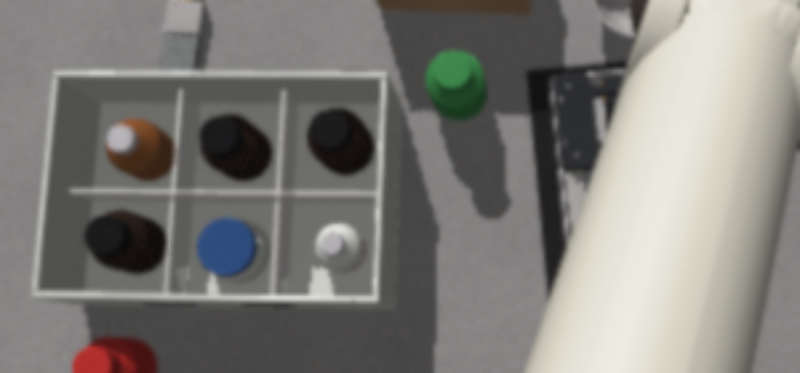

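Black caps: A (583,87) at crop (333,128), B (577,198) at (222,135), C (477,307) at (108,235). The blue pot, white vial and amber bottle fill the other cells. Going to A with a diagonal grip to clear the walls.

```bash
python3 -m pendant '[4,15,0,0.06, 8,45,0,0.14, 12,80,0,0.22, 17,118,0,0.3, 22,158,0,0.38, 28,196,0,0.46, 34,232,0,0.54, 38,262,0,0.6, 42,285,0,0.66, 44,300,0,0.7]' 58 20
python3 -m pendant '[1,8,0,0, 2,13,0,0, 2,13,0,0, 2,13,0,0]'
cat > cap.py <<'E'
from h import *
import sys
x,y=map(float,sys.argv[1:3]); st=robot.state(); s=robot.snapshot("wrist"); save(s,"w%d.png"%(st["time"]*100)); P=cloud(s,st); z=P[...,2]
k=(z>98)&(z<116)&(np.hypot(P[...,0]-x,P[...,1]-y)<35)&(np.array(s["img"]).max(2)<90)
q=P[k]; print(len(q), st["joint_pos"].round(2),st["tool_pos"].round(1))
if len(q): print(cv2.minEnclosingCircle(q[:,:2].astype(np.float32)),q.mean(0))
E
python3 cap.py 583 87
```

```text
time: 8.92
tool_pos: [580.3, 77.8, 243.0]
eef_rot: [3.14, -0.0, -2.341]
ft_force: [-0.1, 0.2, -0.0]
gripper_width: 58.0
grasp_force: 0.0
time: 9.25
tool_pos: [583.0, 85.1, 243.4]
eef_rot: [-3.141, -0.001, -2.351]
ft_force: [0.6, -0.5, -1.2]
gripper_width: 57.8
grasp_force: 0.0
1451 [ 0.06  0.36 -0.32  1.69  0.13  1.11  2.06] [583.   85.1 243.4]
((585.3671264648438, 90.23031616210938), 19.914512634277344) [584.37292919  89.22789926 107.51337221]
```

```bash
python3 -m pendant '[1.5,2,-25,0, 1.5,2,-60,0, 1.5,2,-95,0, 1.5,2,-125,0, 1.5,2,-145,0, 1.5,2,-158,0, 1.5,2,-165,0, 1.5,2,-167,0, 1.5,2,-167,0]'
python3 -m pendant '[0,0,0,0, 0,0,0,0, 0,0,0,0, 0,0,0,0, 0,0,0,0, 0,0,0,0]' 20 40
```

```text
time: 10.05
tool_pos: [585.2, 88.6, 77.2]
eef_rot: [-3.141, 0.0, -2.349]
ft_force: [-0.2, -1.8, -0.4]
gripper_width: 58.4
grasp_force: 0.0
time: 10.55
tool_pos: [584.7, 90.3, 78.3]
eef_rot: [3.142, 0.001, -2.348]
ft_force: [-4.2, 1.4, 6.8]
gripper_width: 39.7
grasp_force: 36.8
```

```bash
python3 -m pendant '[0,0,0,0, 0,0,2,0, 0,0,5,0, 0,0,12,0, 0,0,20,0, 0,0,26,0, 0,0,30,0, 0,0,30,0, 0,0,30,0, 0,0,30,0]'
for i in 1 2 3 4; do python3 -m pendant '[0,0,0,0]' | grep -E "force|pos"; done
```

```text
time: 11.38
tool_pos: [584.3, 88.8, 106.5]
eef_rot: [3.141, -0.0, -2.348]
ft_force: [-0.0, -0.9, -8.0]
gripper_width: 39.6
grasp_force: 36.9
tool_pos: [584.1, 88.8, 106.3]
ft_force: [0.4, 0.1, -7.8]
grasp_force: 36.9
tool_pos: [584.2, 88.9, 106.3]
ft_force: [-0.5, 0.6, -8.1]
grasp_force: 36.9
tool_pos: [584.3, 88.9, 106.4]
ft_force: [0.8, 0.4, -8.4]
grasp_force: 36.9
tool_pos: [584.4, 89.0, 106.5]
ft_force: [-1.2, 0.4, -7.6]
grasp_force: 36.9
```

Jar A weighs about 8.0 N, near the maximum. Setting it back to heft the others.

```bash
python3 -m pendant '[0,0,-5,0, 0,0,-12,0, 0,0,-18,0, 0,0,-23,0, 0,0,-26,0, 0,0,-28,0, 0,0,-29,0, 0,0,-29.5,0, 0,0,-30,0, 0,0,-30,0]'
python3 -m pendant '[0,0,0,0, 0,0,0,0, 0,0,0,0, 0,0,0,0]' 58
python3 -m pendant '[0,0,5,0, 0,0,20,0, 0,0,50,0, -1,5,85,0, -2,25,110,0, -4,60,115,0, -6,90,115,0, -7,105,115,0, -8,109,115,0, -8,109,115,0]'
python3 cap.py 577 198
```

```text
time: 12.55
tool_pos: [584.1, 89.0, 78.6]
eef_rot: [3.142, -0.001, -2.348]
ft_force: [-8.0, -1.5, 9.6]
gripper_width: 39.8
grasp_force: 38.1
time: 12.88
tool_pos: [585.9, 89.2, 77.6]
eef_rot: [-3.14, 0.002, -2.348]
ft_force: [-0.4, -1.6, -0.2]
gripper_width: 57.2
grasp_force: 0.0
time: 13.72
tool_pos: [576.1, 199.6, 192.0]
eef_rot: [3.141, 0.0, -2.345]
ft_force: [0.2, -0.5, 0.5]
gripper_width: 58.0
grasp_force: 0.0
2063 [-0.12  0.45 -0.34  1.69  0.17  1.03  1.85] [576.1 199.6 192. ]
((578.8993530273438, 201.4510040283203), 19.81800651550293) [577.92515112 200.49609647 107.52950881]
```

```bash
python3 -m pendant '[1.5,2,-25,0, 1.5,2,-55,0, 1.5,2,-80,0, 1.5,2,-98,0, 1.5,2,-110,0, 1.5,2,-114,0, 1.5,2,-115,0, 1.5,2,-115,0]'
python3 -m pendant '[0,0,0,0, 0,0,0,0, 0,0,0,0, 0,0,0,0, 0,0,0,0, 0,0,0,0]' 20 40
python3 -m pendant '[0,0,0,0, 0,0,2,0, 0,0,5,0, 0,0,12,0, 0,0,20,0, 0,0,26,0, 0,0,30,0, 0,0,30,0, 0,0,30,0, 0,0,30,0]'
for i in 1 2 3 4; do python3 -m pendant '[0,0,0,0]' | grep -E "force|pos"; done
```

```text
time: 14.43
tool_pos: [578.9, 199.4, 77.3]
eef_rot: [-3.141, 0.001, -2.349]
ft_force: [0.5, -0.7, -0.6]
gripper_width: 57.6
grasp_force: 0.0
time: 14.93
tool_pos: [578.3, 201.3, 78.4]
eef_rot: [-3.142, 0.002, -2.348]
ft_force: [-2.8, 2.1, 7.8]
gripper_width: 39.3
grasp_force: 38.3
time: 15.77
tool_pos: [577.8, 199.8, 106.6]
eef_rot: [3.141, -0.0, -2.348]
ft_force: [0.2, -0.2, -4.2]
gripper_width: 39.9
grasp_force: 35.9
tool_pos: [577.7, 199.8, 106.3]
ft_force: [0.3, -0.3, -3.6]
grasp_force: 35.9
tool_pos: [577.7, 199.8, 106.3]
ft_force: [0.6, 0.0, -3.1]
grasp_force: 35.9
tool_pos: [577.8, 199.9, 106.4]
ft_force: [-0.6, -0.0, -3.6]
grasp_force: 35.9
tool_pos: [577.9, 199.9, 106.5]
ft_force: [0.3, 0.2, -4.2]
grasp_force: 35.9
```

Jar B is about 3.7 N. Setting it back, then C.

```bash
python3 -m pendant '[0,0,-5,0, 0,0,-12,0, 0,0,-18,0, 0,0,-23,0, 0,0,-26,0, 0,0,-28,0, 0,0,-29,0, 0,0,-29.5,0, 0,0,-30,0, 0,0,-30,0]'
python3 -m pendant '[0,0,0,0, 0,0,0,0, 0,0,0,0, 0,0,0,0]' 58
python3 -m pendant '[0,0,5,0, 0,0,25,0, 0,0,60,0, -1,2,95,0, -15,16,112,0, -38,40,115,0, -62,66,115,0, -84,90,115,0, -97,104,115,0, -100,107,115,0]'
python3 -m pendant '[0,0,0,0, 0,0,0,0]'
python3 cap.py 477 307
```

```text
time: 16.93
tool_pos: [577.7, 200.0, 78.6]
eef_rot: [-3.141, -0.001, -2.348]
ft_force: [-7.2, -2.5, 11.2]
gripper_width: 39.8
grasp_force: 37.1
time: 17.27
tool_pos: [578.6, 200.2, 77.1]
eef_rot: [-3.141, 0.001, -2.348]
ft_force: [-0.1, -0.0, -0.3]
gripper_width: 57.3
grasp_force: 0.0
time: 18.1
tool_pos: [474.5, 311.4, 192.5]
eef_rot: [3.139, 0.001, -2.342]
ft_force: [-1.4, 0.2, -0.0]
gripper_width: 58.0
grasp_force: 0.0
time: 18.27
tool_pos: [479.1, 306.0, 191.9]
eef_rot: [-3.141, 0.0, -2.349]
ft_force: [-0.8, -0.7, -0.9]
gripper_width: 58.0
grasp_force: 0.0
2047 [-0.3   0.39 -0.39  1.8   0.18  0.99  1.6 ] [479.1 306.  191.9]
((478.5757141113281, 311.13470458984375), 19.843647003173828) [477.59782717 309.87486028 107.51571558]
```

```bash
python3 -m pendant '[0,2,-25,0, 0,2,-55,0, 0,2,-80,0, 0,2,-98,0, 0,2,-110,0, 0,2,-114,0, 0,2,-115,0, 0,2,-115,0]'
python3 -m pendant '[0,0,0,0, 0,0,0,0, 0,0,0,0, 0,0,0,0, 0,0,0,0, 0,0,0,0]' 20 40
python3 -m pendant '[0,0,0,0, 0,0,2,0, 0,0,5,0, 0,0,12,0, 0,0,20,0, 0,0,26,0, 0,0,30,0, 0,0,30,0, 0,0,30,0, 0,0,30,0]'
for i in 1 2 3 4; do python3 -m pendant '[0,0,0,0]' | grep -E "force|pos"; done
```

```text
time: 18.98
tool_pos: [479.0, 308.8, 77.3]
eef_rot: [-3.141, 0.001, -2.349]
ft_force: [-1.1, 0.2, -0.1]
gripper_width: 58.1
grasp_force: 0.0
time: 19.48
tool_pos: [478.0, 310.7, 78.4]
eef_rot: [3.141, 0.002, -2.347]
ft_force: [-2.9, 1.5, 8.3]
gripper_width: 39.3
grasp_force: 39.3
time: 20.32
tool_pos: [477.9, 308.7, 106.6]
eef_rot: [3.142, -0.0, -2.348]
ft_force: [0.3, -0.1, -3.4]
gripper_width: 39.2
grasp_force: 37.6
tool_pos: [477.7, 308.7, 106.3]
ft_force: [-0.6, -0.1, -3.8]
grasp_force: 37.6
tool_pos: [477.8, 308.8, 106.3]
ft_force: [-0.3, 0.0, -3.8]
grasp_force: 37.6
tool_pos: [477.9, 308.8, 106.4]
ft_force: [0.5, -0.3, -3.9]
grasp_force: 37.6
tool_pos: [477.9, 308.9, 106.5]
ft_force: [-0.5, 0.0, -4.0]
grasp_force: 37.6
```

Jar C is about 3.8 N, so A is the heaviest. Setting C down and going back to A.

```bash
python3 -m pendant '[0,0,-5,0, 0,0,-12,0, 0,0,-18,0, 0,0,-23,0, 0,0,-26,0, 0,0,-28,0, 0,0,-29,0, 0,0,-29.5,0, 0,0,-30,0, 0,0,-30,0]'
python3 -m pendant '[0,0,0,0, 0,0,0,0, 0,0,0,0, 0,0,0,0]' 58
python3 -m pendant '[0,0,5,0, 0,0,25,0, 0,0,60,0, 1,-2,95,0, 12,-24,112,0, 26,-54,115,0, 41,-85,115,0, 56,-116,115,0, 71,-147,115,0, 84,-174,115,0]'
python3 -m pendant '[12,-26,0,0, 20,-40,0,0, 22.5,-46,0,0, 22.5,-46,0,0, 22.5,-46,0,0]'
python3 cap.py 585 89
```

```text
time: 21.48
tool_pos: [477.8, 309.0, 78.6]
eef_rot: [-3.141, -0.001, -2.348]
ft_force: [-6.1, -4.4, 14.8]
gripper_width: 39.6
grasp_force: 39.0
time: 21.82
tool_pos: [478.5, 309.3, 77.0]
eef_rot: [-3.141, 0.001, -2.348]
ft_force: [0.0, -0.9, -0.2]
gripper_width: 57.3
grasp_force: 0.0
time: 22.65
tool_pos: [563.1, 132.4, 192.2]
eef_rot: [-3.141, 0.0, -2.349]
ft_force: [-0.7, -0.1, -0.6]
gripper_width: 57.7
grasp_force: 0.0
time: 23.07
tool_pos: [584.0, 90.1, 191.7]
eef_rot: [3.14, 0.0, -2.348]
ft_force: [-0.5, 0.3, 0.5]
gripper_width: 57.8
grasp_force: 0.0
2092 [ 0.05  0.42 -0.31  1.74  0.15  1.01  2.04] [584.   90.1 191.7]
((584.1668701171875, 88.54339599609375), 19.89447021484375) [583.1583911   87.80506626 107.46947391]
```

```bash
python3 -m pendant '[0,0,-25,0, 0,0,-55,0, 0,0,-80,0, 0,0,-98,0, 0,0,-110,0, 0,0,-114,0, 0,0,-115,0, 0,0,-115,0]'
python3 -m pendant '[0,0,0,0, 0,0,0,0, 0,0,0,0, 0,0,0,0, 0,0,0,0, 0,0,0,0]' 20 45
python3 -m pendant '[0,0,2,0, 0,0,6,0, 0,0,14,0, 0,0,28,0, 0,0,48,0, 0,0,70,0, 0,0,92,0, 0,0,114,0, 0,0,136,0, 0,0,156,0]'
python3 -m pendant '[0,0,16,0, 0,0,26,0, 0,0,32,0, 0,0,34,0, 0,0,34,0, 0,0,34,0, 0,0,34,0, 0,0,34,0, 0,0,34,0, 0,0,34,0]'
python3 - <<'E'
from h import *
s=robot.snapshot("scene"); im=np.array(s["img"])[:,:,::-1]; cv2.imwrite("pics/s9.png",cv2.resize(im[50:310,200:500],(690,598)))
s=robot.snapshot("top"); P=cloud(s); z=P[...,2]
t=(z>18)&(z<32); t[:,:310]=0;t[:,402:]=0;t[:140]=0;t[275:]=0
t=cv2.morphologyEx(t.astype(np.uint8),cv2.MORPH_OPEN,np.ones((2,2)))>0
print("tray",cv2.minAreaRect(P[t][:,:2].astype(np.float32)))
E
```

```text
time: 23.78
tool_pos: [585.0, 89.9, 77.4]
eef_rot: [-3.141, 0.001, -2.347]
ft_force: [-0.9, -0.1, 0.2]
gripper_width: 57.9
grasp_force: 0.0
time: 24.28
tool_pos: [584.9, 90.0, 78.3]
eef_rot: [-3.141, 0.001, -2.348]
ft_force: [-3.6, 1.2, 7.5]
gripper_width: 39.5
grasp_force: 42.9
time: 25.12
tool_pos: [584.0, 88.6, 233.9]
eef_rot: [3.141, -0.001, -2.349]
ft_force: [1.1, -1.1, -7.3]
gripper_width: 39.6
grasp_force: 40.4
time: 25.95
tool_pos: [584.4, 89.0, 266.3]
eef_rot: [3.141, -0.001, -2.348]
ft_force: [-0.3, -0.8, -7.6]
gripper_width: 39.5
grasp_force: 40.4
tray ((542.8751831054688, -235.965087890625), (199.7518310546875, 396.8112487792969), 86.31597900390625)
```

View pics/s9.png

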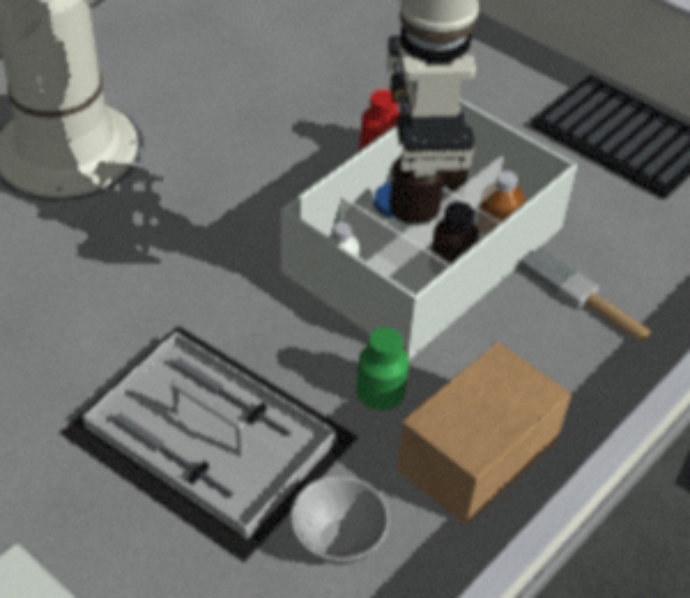

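The tray lies flat in the middle of the mat at (210,430). Jar A is held upright at (415,190), about 195 mm up. B stands upright at (458,235), the other bottles are undisturbed, and jar C is behind the gripper. Handing in.

```bash
python3 -c "
from rig import robot
print(robot.close_job())"
```

```text
the job is handed in; nothing more can be done
None
```

I handed the job in, and the simulator gave no verdict: the tray lies flat on the mat, and the heaviest jar (about 8 N, in the bin's back-right cell) is held upright about 195 mm above the table. The other two weighed about 3.7 and 3.8 N and are back on the bin floor; one is visibly upright, the other was hidden behind the gripper in the last picture.

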